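# Cup on the drying peg, air slide held at the mark

### The arm

A 6-joint arm with a two-finger parallel gripper is mounted at the origin on the work surface. World frame = base frame: x ahead of the robot, y to its left, z up, the work surface at z = 0. Lengths are in m, angles in rad, forces in N, time in s.
With the tool pointing down it reaches from about 0.3 to 0.775 m from the base axis. Payload 14.6 kg.
Tool frame: the origin (TCP) lies at the very end of the fingers, on their centre line; the grasp point (between the pads) lies 19 mm behind it; z points along the fingers, y is the line along which they close (so a half turn about z gives the same grasp; the last joint's range is limited). The gripper opens to 94 mm and grips with 3 to 60 N. Pads are 16 mm wide; open, the fingers measure 119 mm over their backs; the gripper's body (75 mm by 177 mm) begins 78 mm behind the grasp point.
Start: joints at [-0.067, 0.3, 1.521, -0, 1.321, -0.067], TCP at [0.55, -0, 0.177] pointing down, gripper open.
Joint ranges: [-3.03, 3.03], [-0.79, 2.21], [0.23, 2.52], [-1.04, 4.18], [0, 3.07], [-2.55, 2.55]. Speed limits (rad/s): [2.22, 2.22, 2.57, 3.14, 3.14, 3.14].

### API

Orientations are given as [roll, pitch, yaw] about the fixed x, y, z axes, in that order (R = Rz(yaw) Ry(pitch) Rx(roll)).
In Python, from station import status, vision, order, silhouettes gives the robot as it stands. The module is installed in compiled form; this text tells all that it offers.
- The arm moves only by the shell command python3 -m pendant 'ROWS' [FORCE]. ROWS is JSON, one flat list of numbers, 7 for each row, row after row: the shift along the tool's x, y, z in units of 500 mm (1.0 is 500 mm), then the turn, a rotation vector about the tool's x, y, z in units of 90 degrees (1.0 is 90 degrees), then the opening, from -1 (shut) to 1 (fully open). A call has 1 to 12 rows; each row is the pose to reach, as a shift and turn from the pose commanded when the call began, along the tool's axes at that moment; what a row does not reach only later rows make up. A row lasts 1/10 s, in which the tool goes at most 50 mm and 8.59 degrees, less where a joint would pass 70% of its speed; a pose out of reach is approached as far as the arm can. A call with a number of a shift or a turn outside -1 to 1 is refused whole. A call with a gripper value outside its range is refused whole. The fingers move at their own pace and stop on an object; FORCE is the grip in N (left out, the last holds). Time passes only in rows, so rows that repeat a pose let the fingers close. It gives the time, the measured TCP pose, the force, the opening and the grip force at its end, in the units of the state.
- status.get_obs(): the state, without advancing time (a new reading comes with each control period).
- vision.camera(name): name is "scene" or "side" or "wrist"; returns a dict with "pixels" (384x512x3 uint8, red, green, blue), "K" (3x3 intrinsics, pixels), "R" (3x3) and "t" (3): a world point X has camera coordinates R X + t. Camera axes: x right, y down, z forward; pixel columns grow to the right and rows downward; lengths in m; the calibration is good to about 2 mm. A picture is of the moment at which its call begins. There is no depth.
- order.hand_in(): hands the job in; it is judged then, once.
Trained networks look in a picture, given as the dict that the camera call returned (one of the last four; its "shot" number tells which), for a name from the list of things; names that differ only in an ending like _2 or _b are one class to them, and where a whole thing is asked for, a point or a joint stands for the part that bears it (a point fixed in the world has none). Each returns a list of dicts, best first, with "score" (0 to 1); they miss things now and then, are a little off and sometimes report something else, mostly with a low value. They report only what shows in the picture. A call takes as long as a camera call. They do not tell look-alikes from the thing itself.
- silhouettes(target, picture): "region" (384x512 bool, what is visible of it) and "extent" ([left, top, right, bottom] in pixels, round what is visible of it).
The state is a dict: "time_s": time; "qpos": joint angles; "joint_vel": joint speeds; "tau": joint torques, N m; "ee_pos": TCP position; "eef_rot": TCP orientation; "force": force on the tool from outside, world axes, zero at the start; "moment": the same for the moment, N m; "grip_width": finger opening in m; "grip_force": force on a finger pad.
Only numpy, scipy, OpenCV 4.12 (cv2) and the standard library are available. Lean on these libraries where they do the work, as an engineer would, in place of code of your own. Each camera call takes 0.05 s, during which the arm holds its last target. There are 200 camera calls.

### The job

Blow-dry the rinsed orange parts cup: pick it up from the drain cradle, set it upside down over the free blue drying peg so that its rim rests on the peg's base, and let go of it without dropping it. Then take the red handle of the spring-return air slide, pull it out until its pointer stands on the yellow mark, and keep it there: finish while still holding the handle, because it springs back if released. Leave everything else on the bench where it is.

Things in the scene. Friction and masses are not known exactly. Their poses are not given: they have to be found in the camera images.
- cup: Orange plastic cup, hollow, open at one end: 46 mm outside diameter, 85 mm long, 3 mm wall, 90 g. Origin at the centre of the outside of its closed end; +z runs along the cup to the mouth. It starts lying level on the cradle's rods, axis 77 mm above the bench, mouth pointing roughly to the left (+y). Its sides are free for the fingers from above or from behind at a slant.
- cup_mouth (a point): Centre of the cup's mouth, in the rim plane, 85 mm from the closed end.
- cradle: Fixed drain cradle: aluminium foot 150 x 50 mm, 6 mm thick, with two 8 mm steel rods along its x axis at 55 mm height (rod centres), 30 mm apart, turned up to 70 mm at the +x end. Origin at the centre of the foot's underside; the cup's middle starts above it, mouth to +x.
- peg: Fixed free drying peg: blue disc 72 mm in diameter, 20 mm thick, with an upright steel post 16 mm in diameter on its centre, round tip 86 mm above the bench. Origin at the centre of the disc's underside.
- peg_seat (a point): Centre of the disc's top face, 20 mm above the bench, where the cup's rim rests.
- valve: Fixed air valve: base 220 x 70 x 8 mm, a grey strip along its +y side (to y = +83 mm), a blue block (70 x 60 mm, 81 mm high with gauge) on the +x end, front face at x = +40 mm. Origin at the centre of the base's underside. The slide pulls out of the block along the valve's -x, up to 75 mm, against a spring: 4.5 N at the start plus 0.15 N per mm. No latch.
- handle: Red upright handle plate: 14 mm thick along the valve's x, 30 mm wide along y, from 19 to 85 mm above the bench, pinched from above. Origin on its centre line at bench height, axes as the valve's; it starts at x = -30 mm of the valve, 70 mm before the block. The 8 mm rod runs from it into the block at 30 mm height: keep the fingertips above 36 mm there.
- pointer (a point): Tip of the thin red pointer that sticks out of the handle's foot to +y (58 mm from its centre line, 15 mm above the bench, 3 mm wide); it moves with the handle.
- mark: Yellow mark, a plate 10 mm wide along the slide's travel, 30 mm long, 4 mm thick, on the grey strip, its place along the strip differs each time (30 to 55 mm of slide travel). Origin at the centre of its underside, axes as the valve's; the pointer is on the mark when its x in this frame is 0.
- cup2: Bystander, leave alone. Grey cup of the same size, already upside down on a second, black peg further back. Origin at its closed end, which is on top.
- board: Bystander, leave alone. Green circuit board 120 x 85 mm with a heat sink and a black capacitor, 44 mm high. Origin centre of underside.
- screwdriver: Bystander, leave alone. Screwdriver with green handle lying on the bench.
- spool: Bystander, leave alone. Solder spool with blue flanges, 54 mm diameter, 40 mm high. Origin centre of underside.
- tray: Bystander, leave alone. Black parts tray 130 x 90 x 30 mm. Origin centre of underside.
- tweezers: Bystander, leave alone. Dark steel tweezers, about 125 mm long, lying flat.
- meter: Bystander, leave alone. Yellow multimeter 150 x 80 x 35 mm, lying on its back. Origin centre of underside.
Not all that is in view belongs to the job. Leave any pink look-alike of the peg alone.

How it is judged:
On the way, in this order (a step that is already met when the one before it is completed fails the run):
1. the orange cup sits upside down on the blue peg, rim on the base, released (horizontal distance between cup_mouth and peg_seat below 0.015 m and z of cup_mouth in the frame of peg_seat between -0.006 and 0.006 m and angle between cup's own z axis and vertical above 3 rad and linear speed of cup below 0.03 m/s and contact force between cup and the fingers below 0.1 N and contact force between cup and the arm below 0.1 N), for 0.3 s.
2. the slide is held with the fingers, pointer on the yellow mark (x of pointer in the frame of mark between -0.0055 and 0.0055 m and contact force between handle and the fingers above 2 N), for 0.8 s.
At the end, for the whole second after the job is handed in: The orange cup stands upside down over the blue peg, untouched and at rest: mouth centre within 15 mm of the peg's axis and 6 mm of the seat height, within 0.14 rad of straight. The fingers still hold the red handle (more than 2 N) with the pointer within 5.5 mm of the middle of the yellow mark (all of step 1 and all of step 2); the arm keeps its last pose, push and grip.
It fails at once if a bystander is moved more than 30 mm (distance of any of cup2, board, screwdriver, spool, tray, tweezers, meter from where it was at the start of the episode above 0.03 m).
It fails at once if the cup is dropped (falls free of the fingers faster than 0.7 m/s) (linear speed of cup above 0.7 m/s and contact force between cup and the fingers below 0.05 N).
It also fails if it takes over 64 s, if anything falls off the work surface, if the arm or the gripper's body presses on something with over 40 N, if the wrist force passes 120 N, or if a joint passes its speed limit or range.

## Working session

There is one attempt and no reset: what is moved stays moved. The work goes in short steps, Python scripts to look and compute and a shell command to move; the robot and the scene stay as the last step left them, time stands still between calls to the robot, and variables do not carry over. Pictures are saved under pics/ and viewed, at most 10 in all, crops included, and the job is handed in when it is done.

```bash
mkdir -p pics; ls; cat > h.py <<'E'
import numpy as np,cv2,json
from station import status,vision,order,silhouettes
from scipy.spatial.transform import Rotation as Rn
def save(c,n,crop=None,s=1):
    im=c["pixels"][:,:,::-1]
    if crop: l,t,r,b=crop; im=im[t:b,l:r]
    cv2.imwrite("pics/"+n,cv2.resize(im,None,fx=s,fy=s,interpolation=cv2.INTER_CUBIC))
def onplane(c,uv,z):
    K,R,t=map(np.array,(c["K"],c["R"],c["t"])); d=R.T@np.linalg.solve(K,[uv[0],uv[1],1]); o=-R.T@t
    return o+d*(z-o[2])/d[2]
def proj(c,X):
    K,R,t=map(np.array,(c["K"],c["R"],c["t"])); p=K@(R@np.array(X)+t); return p[:2]/p[2]
def tri(cs,uvs):
    A=[];b=[]
    for c,uv in zip(cs,uvs):
        K,R,t=map(np.array,(c["K"],c["R"],c["t"])); d=R.T@np.linalg.solve(K,[uv[0],uv[1],1]); d/=np.linalg.norm(d);o=-R.T@t
        P=np.eye(3)-np.outer(d,d);A.append(P);b.append(P@o)
    A=np.vstack(A);b=np.hstack(b);x=np.linalg.lstsq(A,b,rcond=None)[0];return x,np.linalg.norm(A@x-b)
def tool(target_pos,target_rpy):
    s=status.get_obs();R0=Rn.from_euler('xyz',s["eef_rot"]);R1=Rn.from_euler('xyz',target_rpy)
    return R0.inv().apply(np.array(target_pos)-s["ee_pos"])/.5,(R0.inv()*R1).as_rotvec()/(np.pi/2)
E
python3 - <<'E'
from h import *
s=status.get_obs();print(s)
cs={n:vision.camera(n) for n in("scene","side","wrist")}
im=np.vstack([cs["scene"]["pixels"]]);
save(cs["scene"],"scene.png",s=1.5);save(cs["side"],"side.png",s=1.5)
for n in cs:
    c=cs[n];print(n,(-np.array(c["R"]).T@c["t"]).round(3))
    for o in("cup","peg","valve","handle","pointer","mark","cradle"):
        for r in silhouettes(o,c)[:3]:
            m=np.argwhere(r["region"]);print(n,o,round(r["score"],2),np.round(r["extent"]),m.mean(0)[::-1].round(1),len(m))
E
```

```text
pics
{'time_s': 0.0, 'qpos': array([-6.66159742e-02,  3.00476523e-01,  1.52158925e+00,  3.19593229e-05,
        1.32069497e+00, -6.65996529e-02]), 'joint_vel': array([ 0.00071075, -0.00082395, -0.00037624, -0.0004923 ,  0.00106288,
        0.00010595]), 'tau': array([-1.53750298e-03, -5.31805658e+01, -3.52735734e+01,  7.07558286e-02,
        2.43994006e-02, -4.79655944e-05]), 'ee_pos': array([5.49701828e-01, 1.74627408e-05, 1.76179919e-01]), 'eef_rot': array([-3.14042921e+00, -1.08624052e-04,  1.57077201e+00]), 'force': array([-0.00262149,  0.00441289,  0.23483721]), 'moment': array([0.02036891, 0.0295638 , 0.01193202]), 'grip_force': 0.0, 'grip_width': 0.09344467946393802}
scene [ 1.145 -0.384  0.833]
scene cup 0.96 [361. 199. 387. 233.] [373.8 213.3] 623
scene cup 0.87 [331. 133. 364. 156.] [347.6 145.5] 485
scene cup 0.66 [ 92. 211. 130. 233.] [110.2 221.1] 204
scene peg 0.88 [264. 178. 291. 208.] [275.6 194. ] 550
scene peg 0.88 [314. 182. 344. 209.] [327.6 195.7] 520
scene peg 0.75 [182. 177. 210. 207.] [197.7 194.7] 543
scene valve 0.97 [194. 215. 246. 303.] [217.8 256.9] 2900

[... 829 characters left out ...]
adle 0.65 [188. 145. 211. 175.] [199. 162.] 464
wrist [0.55  0.07  0.384]
wrist cup 0.86 [420.   0. 512.  35.] [460.7  14.5] 2334
wrist peg 0.96 [163. 272. 200. 342.] [177.9 312.1] 747
wrist peg 0.85 [224. 135. 285. 195.] [253.5 163.2] 2663
wrist peg 0.72 [283.  19. 347.  88.] [315.9  52.4] 3437
wrist handle 0.6 [302. 314. 348. 351.] [315.1 335.3] 678
wrist handle 0.31 [422.   0. 512.  36.] [460.8  14.5] 2363
wrist pointer 0.63 [299. 313. 352. 352.] [316.3 335.6] 765
wrist mark 0.56 [296. 267. 304. 275.] [298.9 273.1] 88
wrist mark 0.27 [225. 135. 285. 193.] [253.7 162.9] 2638
wrist cradle 0.85 [213.   0. 253.  10.] [233.8   3.4] 334
wrist cradle 0.36 [385. 121. 496. 211.] [437.4 168.8] 7161
```

View pics/scene.png

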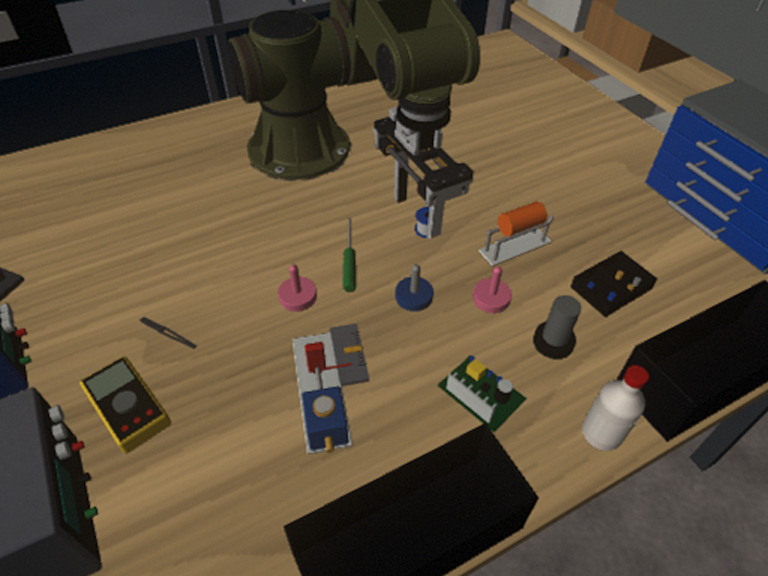

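View pics/side.png

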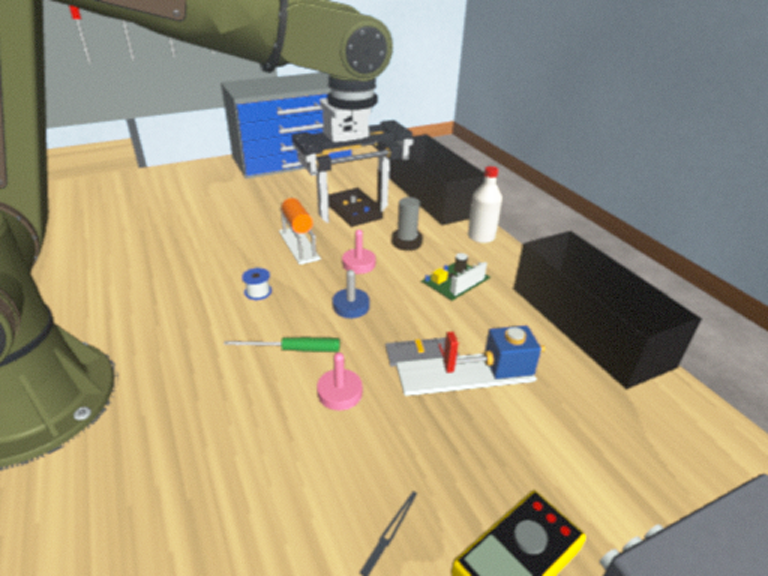

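Scene picture: the orange cup is at native pixel (348,145). The candidates for the peg are pink (198,195), blue (276,194) and pink (328,196), so I choose the blue one. The candidates for the cup are orange (348,145) and grey (374,213), so orange. The handle is at (210,240) and the yellow mark at about (235,233). The side view agrees: cup (197,143), blue peg (233,200).

```bash
cat >> h.py <<'E'
from scipy.optimize import least_squares
def cmask(c,box,f):
    l,t,r,b=[int(v) for v in box]; h=cv2.cvtColor(c["pixels"],cv2.COLOR_RGB2HSV).astype(int); m=np.zeros(h.shape[:2],bool); m[t:b,l:r]=f(h[...,0],h[...,1],h[...,2])[t:b,l:r]
    n,L,s,_=cv2.connectedComponentsWithStats(m.astype(np.uint8)); return L==1+np.argmax(s[1:,4])
orange=lambda h,s,v:(h>=4)&(h<=16)&(s>200)&(v>70)
blue=lambda h,s,v:(h>=100)&(h<=130)&(s>90)
red=lambda h,s,v:((h<=4)|(h>174))&(s>150)
yellow=lambda h,s,v:(h>=17)&(h<=30)&(s>190)&(v>100)
D=np.array([[np.cos(a),np.sin(a)] for a in np.linspace(0,2*np.pi,48,endpoint=False)])
def sup_mask(m):
    p=np.argwhere(m)[:,::-1]; return (p@D.T).max(0)+.5*np.abs(D).max(1)*0+.5
def fit(pts,cs,ms,p0):
    S=[sup_mask(m) for m in ms]
    def f(p):
        X=pts(p); return np.hstack([(np.array([proj(c,x) for x in X])@D.T).max(0)-s for c,s in zip(cs,S)])
    r=least_squares(f,p0,loss='soft_l1',f_scale=1.,x_scale=[.01,.01,.01,.1][:len(p0)]); return r.x,np.sqrt(np.mean(r.fun**2))
a=np.linspace(0,2*np.pi,24,endpoint=False);C24=np.c_[np.cos(a),np.sin(a)]
def cup_pts(p): # centre xyz + yaw of axis
    ax=np.array([np.cos(p[3]),np.sin(p[3]),0]);n=np.array([-ax[1],ax[0],0])
    return [np.array(p[:3])+e*.0425*ax+.023*(u*n+v*np.array([0,0,1])) for e in(-1,1) for u,v in C24]
def disc_pts(p): # centre of top face
    return [np.array([p[0]+.036*u,p[1]+.036*v,p[2]-z]) for u,v in C24 for z in(0,.02)]
def box_pts(p): # handle: x y, zmid, yaw
    R=Rn.from_euler('z',p[3]); return [R.apply([i*.007,j*.015,k*.033])+np.array(p[:3]) for i in(-1,1) for j in(-1,1) for k in(-1,1)]
E
python3 - <<'E'
from h import *
cs=[vision.camera("scene"),vision.camera("side")]
cm=[cmask(cs[0],(320,125,375,165),orange),cmask(cs[1],(180,125,215,160),orange)]
x,e=tri(cs,[np.argwhere(m).mean(0)[::-1] for m in cm]);print("cup tri",x,e,[m.sum() for m in cm])
print("cup fit",fit(cup_pts,cs,cm,[*x,1.5]))
pm=[cmask(cs[0],(260,175,295,212),blue),cmask(cs[1],(215,178,250,214),blue)]
x,e=tri(cs,[np.argwhere(m).mean(0)[::-1] for m in pm]);print("peg tri",x,e,[m.sum() for m in pm])
print("peg fit",fit(disc_pts,cs,pm,x))
hm=[cmask(cs[0],(200,225,217,255),red),cmask(cs[1],(293,217,306,252),red)]
x,e=tri(cs,[np.argwhere(m).mean(0)[::-1] for m in hm]);print("handle tri",x,e,[m.sum() for m in hm])
for y in(2.8,3.4,0):print("handle fit",fit(box_pts,cs,hm,[*x,y]))
ym=[cmask(cs[0],(222,225,248,245),yellow),cmask(cs[1],(270,220,290,240),yellow)]
u=[np.argwhere(m).mean(0)[::-1] for m in ym];print("mark",u,tri(cs,u),[m.sum() for m in ym])
# bystanders coarse
for o,uv,z in(("spool",(284,148),.02),("pinkL",(198,196),.01),("pinkR",(328,197),.01)):print(o,onplane(cs[0],uv,z).round(3))
save(cs[0],"crop.png",(180,120,390,270),3.5)
E
```

```text
cup tri [0.524525   0.25812083 0.08655801] 0.004049391255000246 [np.int64(345), np.int64(148)]
cup fit (array([0.52645416, 0.26051666, 0.07853364, 1.54229429]), np.float64(0.9431898477636484))
peg tri [0.54631202 0.00513698 0.00892   ] 0.0010825230399378472 [np.int64(332), np.int64(289)]
peg fit (array([0.54614016, 0.0071451 , 0.02124632]), np.float64(1.2053019556395255))
handle tri [ 0.62104397 -0.22471677  0.05391258] 0.0026817680425988656 [np.int64(195), np.int64(135)]
handle fit (array([ 0.62086559, -0.22257947,  0.05104942,  2.79222347]), np.float64(1.5382885013026713))
handle fit (array([ 0.62086806, -0.22258056,  0.05105603,  2.79221912]), np.float64(1.538230940631554))
handle fit (array([ 0.620865  , -0.22257908,  0.05104864, -0.34936838]), np.float64(1.538299063003918))
mark [array([234.92592593, 232.37037037]), array([279.32, 230.  ])] (array([ 0.60810975, -0.15121567,  0.01147166]), np.float64(0.0011080769792471941)) [np.int64(27), np.int64(25)]
spool [0.395 0.125 0.02 ]
pinkL [ 0.446 -0.187  0.01 ]
pinkR [0.62  0.136 0.01 ]
```

View pics/crop.png

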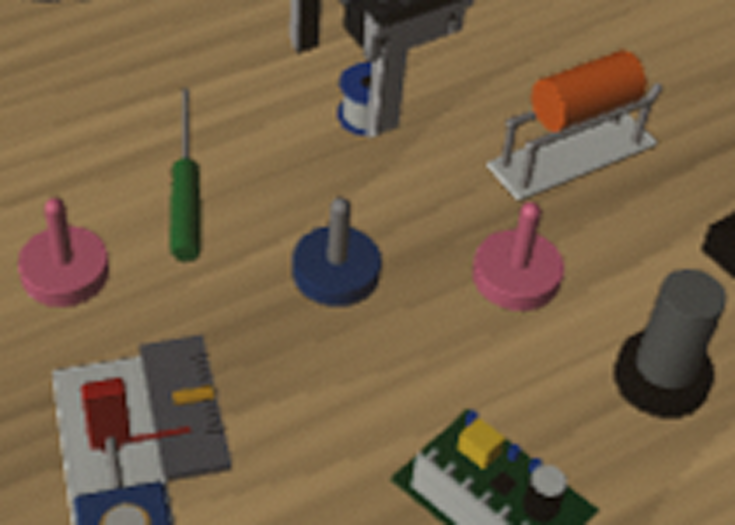

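The crop confirms the blue peg with a grey post, free, between two pink look-alikes. The closed end of the orange cup is at the left (-y), and the mark lies on the robot side of the pointer. Measured heights match the text: cup axis 78 mm, seat 21 mm. Next is the pregrasp move with a 45° slant.

```bash
cat >> h.py <<'E'
def Rt(yaw,th): # tool pose: base down pose, tilted th about world x, then yawed from pi/2
    return Rn.from_euler('z',yaw-np.pi/2)*Rn.from_euler('x',th)*Rn.from_euler('xyz',[np.pi,0,np.pi/2])
def goto(g,yaw,th,back=0.):
    R=Rt(yaw,th); p=np.array(g)+R.apply([0,0,.019-back]); return p,tool(p,R.as_euler('xyz'))
E
python3 - <<'E'
from h import *
print(goto([.526,.256,.078],1.542,np.pi/4,.11))
E
```

```text
(array([0.52414731, 0.19167996, 0.14234672]), (array([ 0.38338644, -0.05171793,  0.0688454 ]), array([-0.00717651,  0.49997472,  0.01743072])))
```

```bash
python3 -m pendant '[0.19,-0.025,0.02,0,0.25,0,1, 0.383,-0.052,0.069,-0.007,0.5,0.017,1, 0.383,-0.052,0.069,-0.007,0.5,0.017,1, 0.383,-0.052,0.069,-0.007,0.5,0.017,1, 0.383,-0.052,0.069,-0.007,0.5,0.017,1, 0.383,-0.052,0.069,-0.007,0.5,0.017,1, 0.383,-0.052,0.069,-0.007,0.5,0.017,1, 0.383,-0.052,0.069,-0.007,0.5,0.017,1, 0.383,-0.052,0.069,-0.007,0.5,0.017,1, 0.383,-0.052,0.069,-0.007,0.5,0.017,1]' 20
python3 - <<'E'
from h import *
w=vision.camera("wrist");cs=[vision.camera("scene"),vision.camera("side"),w]
print(status.get_obs()["qpos"].round(2))
ms=[cmask(cs[0],(320,125,375,165),orange),cmask(cs[1],(180,125,215,160),orange),cmask(w,(0,0,512,384),orange)]
print([m.sum() for m in ms])
print(proj(w,[.526,.26,.078]))
for sel in([0,1,2],[2],[0,2]):print(fit(cup_pts,[cs[i] for i in sel],[ms[i] for i in sel],[.526,.26,.078,1.54]))
save(w,"w1.png");print(goto([.526,.256,.078],1.542,np.pi/4))
E
```

```text
time_s: 2.3
ee_pos: [0.5241, 0.1918, 0.1428]
eef_rot: [3.14, -0.785, 1.545]
force: [0.3, -0.1, 0.1]
grip_width: 0.0937
grip_force: 0.0
[-0.11  0.37  1.74  0.83  1.25 -0.44]Traceback (most recent call last):
  File "<stdin>", line 4, in <module>
  File "h.py", line 25, in cmask
    n,L,s,_=cv2.connectedComponentsWithStats(m.astype(np.uint8)); return L==1+np.argmax(s[1:,4])
                                                                              ~~~~~~~~~^^^^^^^^^
    return _wrapfunc(a, 'argmax', axis=axis, out=out, **kwds)
    return bound(*args, **kwds)
ValueError: attempt to get argmax of an empty sequence
```

```bash
python3 - <<'E'
from h import *
w=vision.camera("wrist");cs=[vision.camera("scene"),w]
save(w,"w1.png");print(goto([.526,.256,.078],1.542,np.pi/4))
print(proj(w,[.526,.26,.078]))
for i,b in((0,(320,120,375,165)),(1,(0,0,512,384))):
    h=cv2.cvtColor(cs[i]["pixels"],cv2.COLOR_RGB2HSV)
    try:
        m=cmask(cs[i],b,orange);print(i,m.sum(),np.argwhere(m).min(0),np.argwhere(m).max(0))
        print(fit(cup_pts,[cs[i]],[m],[.526,.26,.078,1.54]))
    except ValueError: print(i,"none")
E
```

```text
(array([0.52638683, 0.26942946, 0.06456497]), (array([3.71934651e-05, 4.12487838e-04, 2.20115133e-01]), array([-3.20817795e-04,  8.73452413e-05,  5.42426069e-04])))
[255.55449554 180.20741658]
0 328 [135 333] [156 363]
(array([0.48922506, 0.29956372, 0.0338136 , 1.62191954]), np.float64(0.40827555114649816))
1 none
```

View pics/w1.png

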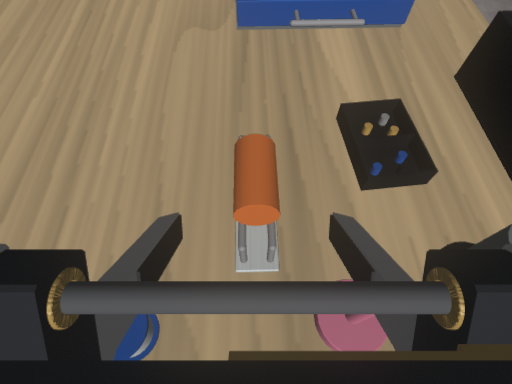

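The wrist view shows the cup centred between the fingers at about (256,180), which matches the predicted (255.6,180.2). Advance and close.

```bash
python3 -m pendant '[0,0,0.06,0,0,0,1, 0,0,0.12,0,0,0,1, 0,0,0.18,0,0,0,1, 0,0,0.22,0,0,0,1, 0,0,0.22,0,0,0,1, 0,0,0.22,0,0,0,-0.3, 0,0,0.22,0,0,0,-0.3, 0,0,0.22,0,0,0,-0.3, 0,0,0.22,0,0,0,-0.3, 0,0,0.22,0,0,0,-0.3, 0,0,0.22,0,0,0,-0.3]' 20
```

```text
time_s: 3.65
ee_pos: [0.5263, 0.2691, 0.0646]
eef_rot: [3.141, -0.785, 1.543]
force: [0.7, -0.1, -0.3]
grip_width: 0.0494
grip_force: 0.0
```

```bash
python3 -m pendant '[0,0,0,0,0,0,-0.4, 0,0,0,0,0,0,-0.4, 0,0,0,0,0,0,-0.4, 0,0,0,0,0,0,-0.4]' 20
python3 -m pendant '[0.02,0,-0.02,0,0,0,-0.4, 0.06,0,-0.06,0,0,0,-0.4, 0.1,0,-0.1,0,0,0,-0.4, 0.14,0,-0.14,0,0,0,-0.4, 0.17,0,-0.17,0,0,0,-0.4, 0.17,0,-0.17,0,0,0,-0.4]'
python3 - <<'E'
from h import *
print(goto([.546,.06,.19],1.571,-np.pi/4))
print(goto([.546,.007,.165],1.571,-np.pi/4)[0])
c=vision.camera("scene");m=cmask(c,(280,60,420,200),orange);print(m.sum(),np.argwhere(m).mean(0))
E
```

```text
time_s: 4.05
ee_pos: [0.5263, 0.2692, 0.0645]
eef_rot: [3.141, -0.785, 1.543]
force: [0.7, -0.7, -1.0]
grip_width: 0.0426
grip_force: 19.0
time_s: 4.65
ee_pos: [0.527, 0.2694, 0.1883]
eef_rot: [3.134, -0.786, 1.548]
force: [-0.5, -0.4, -1.6]
grip_width: 0.043
grip_force: 18.9
(array([0.54600274, 0.04656497, 0.17656497]), (array([-0.3308424 ,  0.05032693, -0.2976376 ]), array([ 0.00358365, -1.00014362, -0.01985548])))
[ 0.54600274 -0.00643503  0.15156497]
124 [106.86290323 367.19354839]
```

```bash
python3 -m pendant '[0,0,-0.05,0,-0.09,0,-0.4, -0.03,0.005,-0.08,0,-0.18,0,-0.4, -0.07,0.01,-0.1,0,-0.27,0,-0.4, -0.11,0.015,-0.13,0,-0.36,0,-0.4, -0.15,0.02,-0.15,0.001,-0.45,-0.005,-0.4, -0.19,0.025,-0.18,0.001,-0.54,-0.01,-0.4, -0.23,0.03,-0.21,0.002,-0.63,-0.01,-0.4, -0.26,0.035,-0.24,0.003,-0.72,-0.015,-0.4, -0.29,0.04,-0.26,0.003,-0.81,-0.02,-0.4, -0.32,0.045,-0.28,0.004,-0.9,-0.02,-0.4, -0.331,0.05,-0.298,0.004,-0.99,-0.02,-0.4, -0.331,0.05,-0.298,0.004,-1,-0.02,-0.4]'
python3 -m pendant '[0,0,0,0,0,0,-0.4, 0,0,0,0,0,0,-0.4, 0,0,0,0,0,0,-0.4]'
python3 - <<'E'
from h import *
s=status.get_obs();print(s["qpos"].round(2))
c=[vision.camera("scene"),vision.camera("side")]
a=cv2.resize(c[0]["pixels"][70:220,230:380],None,fx=2.6,fy=2.6);b=cv2.resize(c[1]["pixels"][90:240,170:320],None,fx=2.6,fy=2.6)
cv2.imwrite("pics/flip.png",np.hstack([a,b])[:,:,::-1])
E
```

```text
time_s: 5.9
ee_pos: [0.5438, 0.0466, 0.1699]
eef_rot: [-3.124, 0.79, 1.585]
force: [0.3, 0.0, -0.7]
grip_width: 0.0429
grip_force: 19.0
time_s: 6.2
ee_pos: [0.5451, 0.046, 0.1737]
eef_rot: [-3.135, 0.783, 1.575]
force: [-0.3, -0.3, -0.6]
grip_width: 0.0429
grip_force: 19.0
[ 0.38  0.5   1.46 -0.71  1.55  0.53]
```

View pics/flip.png

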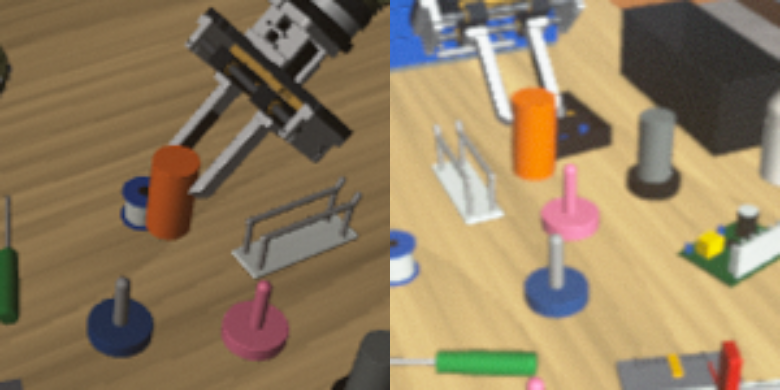

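The cup is now mouth-down in both crops. It looks straight and clear of everything. Next, measure the cup in the hand and the peg.

```bash
cat >> h.py <<'E'
orange=lambda h,s,v:(h>=3)&(h<=16)&(s>150)&(v>50)
def up_pts(p): # mouth centre xyz, tilt x,y scaled
    ax=np.array([p[3],p[4],1.]) if len(p)>4 else np.array([0,0,1.]);ax/=np.linalg.norm(ax)
    e1=np.cross(ax,[0,1,0]);e1/=np.linalg.norm(e1);e2=np.cross(ax,e1)
    return [np.array(p[:3])+k*ax+.023*(u*e1+v*e2) for k in(0,.085) for u,v in C24]
def peg_pts(p): return disc_pts(p)
def meas():
    cs=[vision.camera("scene"),vision.camera("side")];ms=[]
    for c in cs:
        g=np.array(status.get_obs()["ee_pos"]);u=proj(c,g);ms.append(cmask(c,(max(0,u[0]-45),max(0,u[1]-45),u[0]+45,u[1]+50),orange))
    S=[sup_mask(m) for m in ms]
    f=lambda p:np.hstack([(np.array([proj(c,x) for x in up_pts(p)])@D.T).max(0)-s for c,s in zip(cs,S)])
    r=least_squares(f,[g[0],g[1],g[2]-.03,0,0],loss='soft_l1',x_scale=[.01,.01,.01,.1,.1]);return r.x,np.sqrt(np.mean(r.fun**2)),[m.sum() for m in ms],cs
E
python3 - <<'E'
from h import *
x,e,n,cs=meas();print("mouth",x.round(4),e,n);s=status.get_obs();g=s["ee_pos"]-.019*Rn.from_euler('xyz',s["eef_rot"]).apply([0,0,1]);print("grasp",g,"diff",(x[:3]-g).round(4))
pm=[cmask(cs[0],(258,173,297,214),blue),cmask(cs[1],(215,176,252,216),blue)]
for c,m in zip(cs,pm):print(m.sum(),np.argwhere(m).min(0),np.argwhere(m).max(0))
print("peg",fit(disc_pts,cs,pm,[.546,.007,.02]))
# post tip estimate: topmost grey along predicted column
for c in cs:print([proj(c,[.546,.007,z]).round(1) for z in(.0,.02,.086)])
E
```

```text
mouth [ 5.441e-01  5.740e-02  1.383e-01 -5.000e-04  7.700e-03] 0.4405034450661852 [np.int64(594), np.int64(463)]
grasp [0.54504908 0.05946599 0.18688232] diff [-0.001  -0.0021 -0.0486]
332 [185 264] [206 287]
290 [194 223] [211 245]
peg (array([0.54586446, 0.00734634, 0.02094326]), np.float64(1.1772052852379502))
[array([275.3, 197.9]), array([275.6, 193.3]), array([276.7, 177.1])]
[array([233.4, 204.5]), array([233.4, 199. ]), array([233.1, 180. ])]
```

Fit: mouth 48.6 mm below the grasp point, tilt under 0.01 rad. The peg is at (0.546, 0.007) with its seat at 21 mm, so all is plausible.

```bash
python3 - <<'E'
from h import *
print(goto([.547,.0095,.165],1.571,-np.pi/4));print(goto([.547,.0095,.085],1.571,-np.pi/4))
E
```

```text
(array([ 0.54700274, -0.00393503,  0.15156497]), (array([-0.03987791,  0.00430133,  0.10155119]), array([-0.00247687, -0.00067673,  0.00197115])))
(array([ 0.54700274, -0.00393503,  0.07156497]), (array([0.07313762, 0.00509186, 0.21480693]), array([-0.00247687, -0.00067673,  0.00197115])))
```

```bash
python3 -m pendant '[-0.02,0.002,0.04,0,0,0,-0.4, -0.035,0.004,0.08,0,0,0,-0.4, -0.04,0.004,0.1015,0,0,0,-0.4, -0.04,0.004,0.1015,0,0,0,-0.4, -0.04,0.004,0.1015,0,0,0,-0.4]'
python3 - <<'E'
from h import *
x,e,n,cs=meas();print("mouth",x.round(4),e,n)
print(goto([.547,.0095,.085],1.571,-np.pi/4))
E
```

```text
time_s: 6.9
ee_pos: [0.5469, -0.0034, 0.1516]
eef_rot: [-3.134, 0.785, 1.576]
force: [0.1, 0.5, -0.4]
grip_width: 0.0432
grip_force: 19.0
mouth [ 0.5456  0.0074  0.1174 -0.0012  0.0238] 0.35450800400648813 [np.int64(589), np.int64(435)]
(array([ 0.54700274, -0.00393503,  0.07156497]), (array([0.11195785, 0.00074591, 0.11454407]), array([-0.00203284, -0.00022614,  0.00249029])))
```

```bash
python3 -m pendant '[0.02,0,0.02,0,0,0,-0.4, 0.05,0,0.05,0,0,0,-0.4, 0.08,0,0.08,0,0,0,-0.4, 0.1,0,0.1,0,0,0,-0.4, 0.112,0,0.112,0,0,0,-0.4, 0.112,0,0.112,0,0,0,-0.4]'
python3 - <<'E'
from h import *
x,e,n,cs=meas();print("mouth",x.round(4),e,n)
print(status.get_obs()["ee_pos"],status.get_obs()["force"])
E
```

```text
time_s: 7.6
ee_pos: [0.546, -0.0038, 0.0709]
eef_rot: [-3.131, 0.786, 1.579]
force: [0.6, -1.0, -1.5]
grip_width: 0.0427
grip_force: 19.0
mouth [0.5444 0.0077 0.0376 0.0136 0.0056] 0.32468602614298286 [np.int64(503), np.int64(369)]
[ 0.54664759 -0.00371504  0.07247684] [-0.26871095 -0.01459645 -0.18299287]
```

```bash
python3 -m pendant '[0.008,0,0.008,0,0,0,-0.4, 0.015,0,0.015,0,0,0,-0.4, 0.02,0,0.02,0,0,0,-0.4, 0.0215,0,0.0215,0,0,0,-0.4, 0.0215,0,0.0215,0,0,0,-0.4]'
python3 -m pendant '[0.001,0,0.001,0,0,0,-0.4, 0.001,0,0.001,0,0,0,-0.4]'
python3 -m pendant '[0.001,0,0.001,0,0,0,-0.4, 0.001,0,0.001,0,0,0,-0.4]'
```

```text
time_s: 8.2
ee_pos: [0.5462, -0.0038, 0.0567]
eef_rot: [-3.133, 0.785, 1.577]
force: [0.7, 0.2, -0.4]
grip_width: 0.0428
grip_force: 19.0
time_s: 8.4
ee_pos: [0.5463, -0.0038, 0.0562]
eef_rot: [-3.134, 0.785, 1.576]
force: [-0.9, 0.4, -0.8]
grip_width: 0.0428
grip_force: 19.0
time_s: 8.6
ee_pos: [0.5464, -0.0038, 0.056]
eef_rot: [-3.134, 0.786, 1.576]
force: [-2.0, -0.0, 4.8]
grip_width: 0.0425
grip_force: 19.1
```

The wrist feels 4.8 N upward, so the rim is on the seat. Release, check, then retreat.

```bash
python3 -m pendant '[0,0,0,0,0,0,0.3, 0,0,0,0,0,0,1, 0,0,0,0,0,0,1, 0,0,0,0,0,0,1, 0,0,0,0,0,0,1, 0,0,0,0,0,0,1, 0,0,0,0,0,0,1]'
python3 - <<'E'
from h import *
x,e,n,cs=meas();print("mouth",x.round(4),e,n)
E
python3 -m pendant '[0,0,-0.04,0,0,0,1, 0,0,-0.1,0,0,0,1, 0,0,-0.16,0,0,0,1, 0,0,-0.22,0,0,0,1, 0,0,-0.26,0,0,0,1, 0,0,-0.26,0,0,0,1, 0,0,-0.26,0,0,0,1]'
python3 - <<'E'
from h import *
cs=[vision.camera("scene"),vision.camera("side")]
a=cv2.resize(cs[0]["pixels"][140:310,180:350],None,fx=2.3,fy=2.3);b=cv2.resize(cs[1]["pixels"][130:300,200:370],None,fx=2.3,fy=2.3)
cv2.imwrite("pics/placed.png",np.hstack([a,b])[:,:,::-1])
ms=[cmask(cs[0],(255,150,300,215),orange),cmask(cs[1],(210,150,255,215),orange)]
print("cup",fit(up_pts,cs,ms,[.546,.007,.02]))
# handle & valve axis points
for c,n in zip(cs,("scene","side")):
    for o in("mark","pointer","handle"):
        for r in silhouettes(o,c)[:2]:print(n,o,round(r["score"],2),np.round(r["extent"]))
E
```

```text
time_s: 9.3
ee_pos: [0.5462, -0.0038, 0.0554]
eef_rot: [-3.134, 0.785, 1.577]
force: [-1.0, -0.0, -0.4]
grip_width: 0.0935
grip_force: 0.0
mouth [ 0.5442  0.0074  0.0216 -0.0151  0.0098] 0.33710509331486577 [np.int64(510), np.int64(361)]
time_s: 10.1
ee_pos: [0.5466, 0.0878, 0.1467]
eef_rot: [-3.133, 0.786, 1.577]
force: [0.5, 0.5, -1.0]
grip_width: 0.094
grip_force: 0.0
cup (array([0.54363348, 0.00790983, 0.02148811]), np.float64(0.31305744373185157))
scene mark 0.18 [ 53. 238. 115. 301.]
scene pointer 0.82 [204. 227. 215. 255.]
scene pointer 0.73 [316. 141. 369. 180.]
scene handle 0.66 [205. 230. 224. 259.]
scene handle 0.47 [261. 186. 290. 207.]
side mark 0.49 [277. 227. 282. 234.]
side pointer 0.51 [295. 222. 322. 248.]
side pointer 0.43 [227. 169. 243. 202.]
side handle 0.51 [296. 222. 322. 248.]
side handle 0.29 [276. 222. 281. 235.]
```

View pics/placed.png

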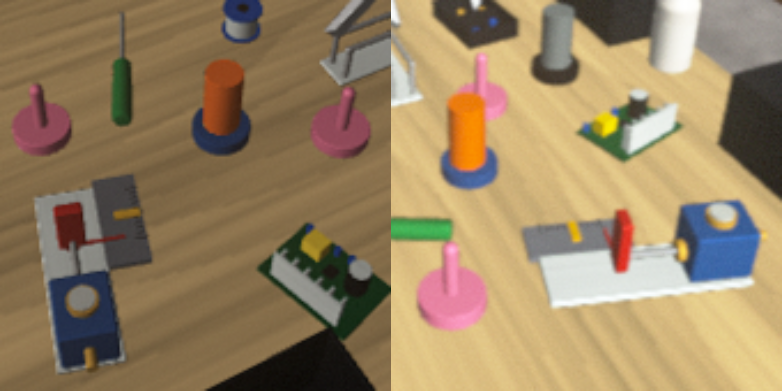

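The cup sits upright on the blue peg: mouth at (0.544, 0.008, 0.0215), released. Now the tool goes down and over the handle for a close look.

```bash
python3 - <<'E'
from h import *
print(tool([.547,.088,.25],status.get_obs()["eef_rot"])[0]); R=Rt(np.pi/2-.3,0);print(tool([.605,-.2,.25],R.as_euler('xyz')))
E
```

```text
[-0.14528209 -0.00067318 -0.14577441]
(array([-0.55298693,  0.11546055,  0.26106919]), array([0.07127889, 0.49686786, 0.18242212]))
```

```bash
python3 -m pendant '[-0.07,0,-0.07,0,0,0,1, -0.14,0,-0.14,0,0,0,1, -0.2,0.01,-0.11,0.01,0.07,0.02,1, -0.26,0.03,-0.04,0.02,0.15,0.05,1, -0.32,0.05,0.02,0.03,0.23,0.08,1, -0.39,0.07,0.09,0.04,0.31,0.11,1, -0.45,0.09,0.15,0.05,0.39,0.14,1, -0.51,0.11,0.22,0.07,0.46,0.17,1, -0.553,0.115,0.261,0.071,0.497,0.182,1, -0.553,0.115,0.261,0.071,0.497,0.182,1, -0.553,0.115,0.261,0.071,0.497,0.182,1, -0.553,0.115,0.261,0.071,0.497,0.182,1]'
python3 - <<'E'
from h import *
w=vision.camera("wrist");save(w,"w2.png",s=1.5)
for p in([.621,-.2226,.085],[.608,-.151,.0115]):print(proj(w,p))
for n,f in(("red",red),("yellow",yellow)):
    m=cmask(w,(0,0,512,384),f);print(n,m.sum(),np.argwhere(m).min(0),np.argwhere(m).max(0))
E
```

```text
time_s: 11.7
ee_pos: [0.605, -0.1986, 0.2503]
eef_rot: [3.141, -0.0, 1.273]
force: [-0.5, -0.1, 1.2]
grip_width: 0.0942
grip_force: 0.0
[272.78604836 183.83368772]
[247.79645587 129.44700892]
red 155 [175 270] [194 277]Traceback (most recent call last):
  File "<stdin>", line 5, in <module>
  File "h.py", line 25, in cmask
    n,L,s,_=cv2.connectedComponentsWithStats(m.astype(np.uint8)); return L==1+np.argmax(s[1:,4])
                                                                              ~~~~~~~~~^^^^^^^^^
    return _wrapfunc(a, 'argmax', axis=axis, out=out, **kwds)
    return bound(*args, **kwds)
ValueError: attempt to get argmax of an empty sequence
```

View pics/w2.png

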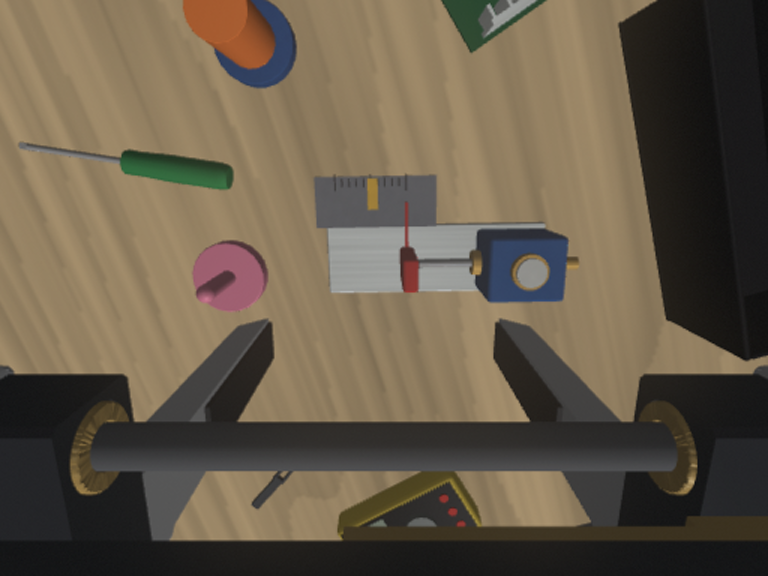

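Wrist view: the handle is at native (273,184), the pointer tip at (271,135) and the yellow mark at (248,129). The valve is nearly aligned with the picture, so its yaw is about -0.285. Now subpixel measurement.

```bash
cat >> h.py <<'E'
def look(w,mb=(238,112,258,145),pb=(262,130,282,200),yaw=None):
    h=cv2.cvtColor(w["pixels"],cv2.COLOR_RGB2HSV).astype(int);H,S,V=h[...,0],h[...,1],h[...,2]
    def cm(m,b):
        l,t,r,bb=b;q=np.zeros_like(m);q[t:bb,l:r]=m[t:bb,l:r];return q
    ym=cm((H>=14)&(H<=32)&(S>140)&(V>90),mb);rm=cm(((H<=6)|(H>170))&(S>120),pb)
    return ym,rm
E
python3 - <<'E'
from h import *
w=vision.camera("wrist");ym,rm=look(w)
y=np.argwhere(ym)[:,::-1];print("mark",len(y),y.mean(0),y.min(0),y.max(0))
r=np.argwhere(rm)[:,::-1]
for v in range(130,200,4):
    q=r[r[:,1]==v,0]
    if len(q):print(v,q.min(),q.max(),end=" | ")
pt=r[r[:,1]<160];tip=pt[:,1].min();print("\ntip row",tip)
k=np.polyfit(pt[:,1],pt[:,0],1);u=np.array([np.polyval(k,tip),tip-.0])
P=onplane(w,u,.015);M=onplane(w,y.mean(0),.0115);
B=onplane(w,[np.polyval(k,158),158],.015);print("P",P,"M",M,"pointer dir yaw",np.arctan2(*(P-B)[1::-1])-np.pi/2)
# triangulate mark with scene+side
cs=[vision.camera("scene"),vision.camera("side")]
uu=[np.argwhere(cmask(cs[0],(222,225,248,245),yellow)).mean(0)[::-1],np.argwhere(cmask(cs[1],(270,220,290,240),yellow)).mean(0)[::-1]]
print("mark tri3",tri([w]+cs,[y.mean(0)]+uu))
for yaw in(-.27,-.285,-.3):
    ax=np.array([np.cos(yaw),np.sin(yaw),0]);n=np.array([-ax[1],ax[0],0]);print(yaw,"travel",(P-M)@ax,"handle centre",P-.058*n)
hm=[cmask(cs[0],(200,225,217,255),red),cmask(cs[1],(293,217,306,252),red)]
print(np.argwhere(hm[0]).min(0))
hw=rm&(np.arange(384)[:,None]>164)
f=lambda p:box_pts([p[0],p[1],.052,-.285])
print("handle wrist",fit(f,[w],[hw],[.621,-.2226]))
E
```

```text
mark 129 [247.69767442 129.0620155 ] [245 119] [251 139]
138 270 271 | 142 270 271 | 146 270 271 | 150 270 271 | 154 270 270 | 158 270 270 | 162 270 270 | 174 269 277 | 178 269 278 | 182 269 277 | 186 269 277 | 190 269 277 | 194 270 277 | 
tip row 135
P [ 0.63784045 -0.16790045  0.015     ] M [ 0.60815447 -0.15008044  0.0115    ] pointer dir yaw -0.3062301521790478
mark tri3 (array([ 0.60794466, -0.15100134,  0.01050575]), np.float64(0.0019110259017008037))
-0.27 travel 0.03336364284670325 handle centre [ 0.62237002 -0.22379916  0.015     ]
-0.285 travel 0.03349872766766007 handle centre [ 0.62153332 -0.22356083  0.015     ]
-0.3 travel 0.03362627541621338 handle centre [ 0.62070028 -0.22330997  0.015     ]
[228 204]
handle wrist (array([ 0.62191933, -0.22377949]), np.float64(4.908963431594537))
```

Travel needed is about 33.5 mm. The handle centre is (0.6215, -0.2235) and all views agree. Descend with the fingers half open and pinch.

```bash
python3 - <<'E'
from h import *
R=Rt(np.pi/2-.29,0);print(tool([.6215,-.2235,.13],R.as_euler('xyz')),tool([.6215,-.2235,.046],R.as_euler('xyz')))
E
```

```text
(array([-0.03850172,  0.04577708,  0.2411149 ]), array([ 0.00052744, -0.00017938, -0.00443983])) (array([-0.03854954,  0.04563806,  0.40911483]), array([ 0.00052744, -0.00017938, -0.00443983]))
```

```bash
python3 -m pendant '[-0.02,0.025,0.04,0,0,-0.004,0.1, -0.0385,0.0455,0.1,0,0,-0.004,0.1, -0.0385,0.0455,0.18,0,0,-0.004,0.1, -0.0385,0.0455,0.24,0,0,-0.004,0.1, -0.0385,0.0455,0.29,0,0,-0.004,0.1, -0.0385,0.0455,0.34,0,0,-0.004,0.1, -0.0385,0.0455,0.38,0,0,-0.004,0.1, -0.0385,0.0455,0.409,0,0,-0.004,0.1, -0.0385,0.0455,0.409,0,0,-0.004,0.1, -0.0385,0.0455,0.409,0,0,-0.004,-0.5, -0.0385,0.0455,0.409,0,0,-0.004,-0.9, -0.0385,0.0455,0.409,0,0,-0.004,-0.9]' 30
python3 -m pendant '[0,0,0,0,0,0,-0.9, 0,0,0,0,0,0,-0.9, 0,0,0,0,0,0,-0.9, 0,0,0,0,0,0,-0.9]'
```

```text
time_s: 13.1
ee_pos: [0.6216, -0.2248, 0.0469]
eef_rot: [3.139, -0.0, 1.278]
force: [0.4, -0.4, -0.3]
grip_width: 0.0313
grip_force: 0.0
time_s: 13.5
ee_pos: [0.6214, -0.2248, 0.0461]
eef_rot: [3.14, -0.0, 1.278]
force: [1.6, -1.4, 1.7]
grip_width: 0.0134
grip_force: 30.0
```

```bash
python3 -m pendant '[0,-0.015,0,0,0,0,-0.9, 0,-0.035,0,0,0,0,-0.9, 0,-0.055,0,0,0,0,-0.9, 0,-0.067,0,0,0,0,-0.9, 0,-0.067,0,0,0,0,-0.9, 0,-0.067,0,0,0,0,-0.9, 0,-0.067,0,0,0,0,-0.9]'
python3 - <<'E'
from h import *
w=vision.camera("wrist");s=vision.camera("scene")
print("mark",proj(w,[.608,-.1505,.011]),proj(s,[.608,-.1505,.011]))
a=w["pixels"];cv2.imwrite("pics/pull.png",np.hstack([cv2.resize(a[0:256,128:384],(400,400)),cv2.resize(s["pixels"][210:270,190:250],(400,400))])[:,:,::-1])
E
```

```text
time_s: 14.2
ee_pos: [0.5899, -0.2156, 0.0461]
eef_rot: [3.138, 0.0, 1.278]
force: [8.3, -5.2, -2.2]
grip_width: 0.0135
grip_force: 30.0
mark [253.48477925 116.1194994 ] [235.00745757 232.60221952]
```

View pics/pull.png

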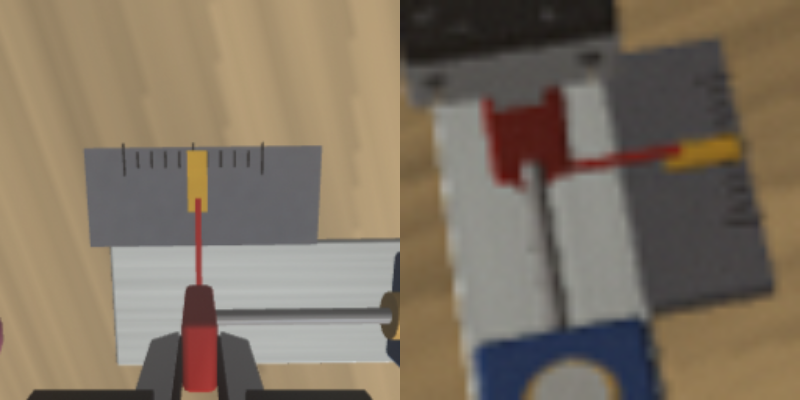

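Wrist crop: the pointer at column 198.5 lies on the mark's middle (columns 188–207), an offset of about 0.5 mm. Hold it for a second, recheck cup and pointer, then hand in.

```bash
python3 -m pendant '[0,0,0,0,0,0,-0.9, 0,0,0,0,0,0,-0.9, 0,0,0,0,0,0,-0.9, 0,0,0,0,0,0,-0.9, 0,0,0,0,0,0,-0.9, 0,0,0,0,0,0,-0.9, 0,0,0,0,0,0,-0.9, 0,0,0,0,0,0,-0.9, 0,0,0,0,0,0,-0.9, 0,0,0,0,0,0,-0.9]'
python3 - <<'E'
from h import *
w=vision.camera("wrist");cs=[vision.camera("scene"),vision.camera("side")]
ym,rm=look(w,(240,90,270,138),(240,130,270,178))
y=np.argwhere(ym);r=np.argwhere(rm);print("mark col",y[:,1].mean(),y[:,1].min(),y[:,1].max(),"pointer col",r[:,1].mean())
m=cmask(cs[0],(255,150,300,215),orange);print("cup px",m.sum(),fit(lambda p:up_pts([p[0],p[1],.02]),[cs[0]],[m],[.546,.007]))
if abs(y[:,1].mean()-r[:,1].mean())<3: print(order.hand_in())
E
```

```text
time_s: 15.3
ee_pos: [0.5899, -0.2156, 0.0461]
eef_rot: [3.138, 0.0, 1.278]
force: [8.6, -5.6, -3.1]
grip_width: 0.0133
grip_force: 30.0
mark col 253.50118203309694 248 260 pointer col 254.4896551724138
cup px 505 (array([0.54218933, 0.0090545 ]), np.float64(0.22853436536255628))
the job is handed in; nothing more can be done
None
```

The job is handed in, with no verdict shown yet: the orange cup stands upside down and released on the blue peg (mouth within about 4 mm of its axis), and the gripper still holds the red handle at 30 N with the pointer within about 1 mm of the middle of the yellow mark.

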